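Draw back the slicer's locked food pusher

ROBOT

A 6-joint arm with a two-finger parallel gripper is mounted at the origin on the work surface. World frame = base frame: x ahead of the robot, y to its left, z up, the work surface at z = 0. Lengths are in m, angles in rad, forces in N, time in s.
With the tool pointing down it reaches from about 0.25 to 0.725 m from the base axis. Payload 4 kg.
Tool frame: the origin (TCP) lies on the centre line of the jaws, within the pads' length; the fingertips stand ahead of it and the grasp point (between the pads) lies 11 mm behind it (bot.tip_extent is the z of the fingertips in the tool frame, in m); z points along the fingers, y is the direction in which the jaws open and shut (so a half turn about z gives the same grasp; the last joint's range is limited). The gripper opens to 85 mm and grips with 20 to 120 N. Pads are 22 mm wide; open, the fingers measure 114 mm over their backs; the gripper's body (76 mm by 85 mm) begins 54 mm behind the grasp point. The pads swing forward as they close: fully open they stand 13 mm farther back than shut.
Start: joints at [-1.337, 0.241, 0.005, 1.335, 0, 1.571], TCP at [0.116, -0.486, 0.239] pointing down, gripper open.
Joint ranges: [-2.72, 2.72], [-1.05, 1.87], [-1.09, 1.28], [-1.99, 2.15], [-1.42, 1.44], [-3.14, 3.14]. Speed limits (rad/s): [2.79, 2.79, 3.14, 3.14, 3.14, 3.14].

INTERFACE

Orientations are given as a unit quaternion [x, y, z, w].
In Python, from workcell import bot gives the robot as it stands.
- The arm moves only by the shell command python3 -m jog 'ROWS'. ROWS is JSON, a list that holds one entry, the list of rows, each a list of 7 numbers: the shift along the world's x, y, z in m, then the turn, a rotation vector about the world's x, y, z in degrees, then the closure in counts, from 0 (fully open) to 255 (shut). In form: [[[tx, ty, tz, ax, ay, az, fingers], ...]]. A call has 1 to 10 rows; each row is the pose to reach, as a shift and turn from the pose commanded when the call began; what a row does not reach only later rows make up. A row lasts 1/12 s, in which the tool goes at most 41.7 mm and 7.16 degrees, less where a joint would pass 70% of its speed; a pose out of reach is approached as far as the arm can. A call with a gripper value outside its range is refused whole. The fingers move at their own pace and stop on an object; the grip force is fixed at half the most. Time passes only in rows, so rows that repeat a pose let the fingers close. It gives the time, the measured TCP pose, the force and the opening at its end, in the units of the state.
- bot.get_obs(): the state, without advancing time (a new reading comes with each control period).
- bot.camera(name): name is "scene" or "top" or "wrist"; returns the picture (400x640x3 uint8, blue, green, red); there is no depth.
- bot.camera_model(name): a dict with "K" (3x3 intrinsics, pixels), "T" (4x4, takes a point from camera to world coordinates). Camera axes: x right, y down, z forward; pixel columns grow to the right and rows downward; lengths in m; the calibration is good to about 2 mm. A picture is of the moment at which its call begins: read the wrist's pose just before it. camera_model takes no time and is no camera call; for the wrist camera it gives the pose at the moment of the call.
- bot.job_done(): hands the job in, once; it reports no verdict.
The state is a dict: "clock": time; "joint_pos": joint angles; "joint_vel": joint speeds; "tau": joint torques, N m; "eef_pos": TCP position; "tool_rot": TCP orientation; "ft_force": force on the tool from outside, world axes, zero at the start; "ft_torque": the same for the moment, N m; "grip_width": finger opening in m.
Only numpy, scipy, OpenCV 4.12 (cv2) and the standard library are available. Lean on these libraries where they do the work, as an engineer would, in place of code of your own. Each camera call takes 0.05 s, during which the arm holds its last target. There are 200 camera calls.

TASK

The block of cheese is to be loaded next, so draw the food slicer's pusher back: with a fingertip press down the locking button on top of the pusher and keep it held down while you push the pusher along its rail, away from the round blade, right up to the stop at the end of the rail. Then let the button spring up so that the pusher is locked there. Only press and push, without forcing it; pinch or lift nothing, and leave the other things on the counter where they are.

Things in the scene. Friction and masses are not known exactly. Their poses are not given: they have to be found in the camera images.
- slicer: Electric food slicer, fixed: white base 260 x 360 mm (x by y), origin at the centre of its underside on the counter, z up. At its -y side stand the motor housing (top 200 mm high) and, in the plane y = -70 mm, the round steel blade (160 mm across, top 210 mm high). The food table (top 91 mm high) lies towards +y; its upright rear wall, along y at x = -98 mm, is the rail of the pusher.
- rail_stop (a point): Middle of the top of the fixed metal stop block at the rail's +y end, 160 mm above the counter; block 34 x 8 mm (x by y). The pusher's cap meets it with its +y edge.
- pusher (a joint): Position of the grey pusher on its rail, m: 0 nearest the blade, 0.120 against the end stop; grows along the slicer's +y. Friction about 1 N. A pawl in saw teeth 10 mm apart bars it from going to +y unless the button is held down; let go on the way, it locks at the next tooth. Starts at 0 to 0.045.
- pusher_cap (a point): Point on the flat top of the pusher's cap under the button's centre, 166 mm above the counter, axes as the slicer's. The cap is a saddle over the wall, 54 mm wide in x (+-27), from y = -24 to +50 mm. A spiked plate 95 mm wide hangs over the table at its -y edge.
- thumb_rest (a point): Middle of the top of the thumb rest, a ridge 46 mm (x) by 10 mm (y) rising 19 mm from the cap to 185 mm above the counter. Its face towards the button is 30 mm in +y from the button's centre; a fingertip may push against it.
- lock_button (a joint): How far the locking button is pressed down, m: 0 up, 0.009 fully down. Its spring takes 3 N to start and 6.6 N fully down. From 5 mm down the pawl is clear of the teeth and the pusher slides. Let go at the end stop, it comes up to 0 and the pusher is locked.
- button_top (a point): Centre of the button's top face; moves with it; axes parallel to the slicer's (it slides to +y, is pressed to -z). The button is a black block 30 mm (x) by 32 mm (y), standing 11 mm above the pusher's cap when up (top 177 mm above the counter) and 2 mm when fully down. The thumb rest lies on its +y side; the other sides are open.
- button_at_stop (a point): Fixed point on the slicer: where the button's top centre will be when the pusher is against the end stop and the button is up.
- sugar_bowl: White ceramic sugar bowl, 100 mm across, 68 mm high, two ears; origin at the centre of its underside. Bystander.
- sugar_lid: Lid with a knob lying on the sugar bowl, 94 mm across, 33 mm high; origin at the centre of its underside. Bystander.
- cruet: Glass cruet without its stopper, 72 mm across, 142 mm high, in front of the slicer; origin at the centre of its underside. Bystander.
- stopper: Glass cruet stopper standing on its head, 34 mm across, 50 mm high, in front of the slicer; origin at the centre of its underside. Bystander.
- shaker: Glass salt shaker, 42 mm across, 85 mm high, beside the motor housing; origin at the centre of its underside. Bystander.
- ladle: Black nylon ladle lying beside the motor housing, 320 mm long, bowl 92 mm across and 32 mm high; origin on the counter near the middle of its length. Bystander.
- board: Small wooden board 220 x 150 x 15 mm to the left of the slicer; origin at the centre of its underside. Bystander.
- cheese: Block of cheese 150 x 75 x 70 mm lying on the board; origin at the centre of its underside. Bystander.

How it is judged:
On the way, in this order (a step that is already met when the one before it is completed fails the run):
1. a finger holds the locking button down before the pusher has gone back (value of joint lock_button above 0.005 m and contact force between the fingers and lock_button above 1 N and value of joint pusher below 0.055 m), for 0.1 s.
2. with the button still held down the pusher reaches the end stop (value of joint lock_button above 0.004 m and contact force between the fingers and lock_button above 1 N and value of joint pusher above 0.115 m), for 0.1 s.
At the end, for the whole second after the job is handed in: The pusher is at rest within 3 mm of its end stop and the locking button has sprung up (less than 2 mm down), so that the pawl is in the last tooth (value of joint pusher above 0.117 m and value of joint lock_button below 0.002 m and velocity of joint pusher between -0.01 and 0.01 m/s); the robot touches nothing.
It fails at once if the button was let go while the pusher was on its way (value of joint pusher between 0.055 and 0.108 m and value of joint lock_button below 0.003 m).
It fails at once if the pusher or its button was squeezed or forced (over 45 N) (contact force between the fingers and pusher above 45 N).
It fails at once if another thing on the counter was moved by more than 15 mm, lifted or knocked over (distance of any of sugar_bowl, sugar_lid, cruet, stopper, shaker, ladle, board, cheese from where it was at the start of the episode above 0.015 m).
It also fails if it takes over 38 s, if anything falls off the work surface, if the arm or the gripper's body presses on something with over 40 N, if the wrist force passes 120 N, or if a joint passes its speed limit or range.

## Working session

There is one attempt and no reset: what is moved stays moved. The work goes in short steps, Python scripts to look and compute and a shell command to move; the robot and the scene stay as the last step left them, time stands still between calls to the robot, and variables do not carry over. Pictures are saved under pics/ and viewed, about 8 in all and at most 12, crops included, and the job is handed in when it is done.

```bash
mkdir -p pics
python3 - <<'E'
from workcell import bot
import cv2, numpy as np
o=bot.get_obs();print(o, bot.tip_extent)
for n in("scene","top"):
    cv2.imwrite(f"pics/{n}0.png",bot.camera(n)); m=bot.camera_model(n);print(n,np.round(m["K"],1).tolist(),np.round(m["T"],4).tolist())
E
```

```text
{'clock': 0.0, 'joint_pos': array([-1.33700098e+00,  2.41434006e-01,  3.73664759e-03,  1.33519741e+00,
        2.85672688e-05,  1.57084536e+00]), 'joint_vel': array([-0.00062891,  0.00120868, -0.00098648,  0.00023578, -0.0001957 ,
       -0.0005045 ]), 'tau': array([ 2.28497277e-05, -3.72313857e+01,  2.52411354e+01,  1.69237331e-02,
        5.74030560e-05, -1.51577694e-06]), 'eef_pos': array([ 0.11570282, -0.48580292,  0.23840718]), 'tool_rot': array([ 9.93177558e-01,  1.16607189e-01, -1.08211779e-04, -1.04372353e-03]), 'ft_force': array([ 0.61773881,  1.03921042, -0.11436407]), 'ft_torque': array([0.00215947, 0.01713791, 0.02287183]), 'grip_width': 0.08572196260335757} 0.008
scene [[361.6, 0.0, 316.9], [0.0, 361.6, 197.7], [0.0, 0.0, 1.0]] [[-0.6088, -0.674, 0.4185, 0.1805], [-0.7932, 0.5095, -0.3335, 0.2564], [0.0115, -0.535, -0.8448, 0.7802], [0.0, 0.0, 0.0, 1.0]]
top [[405.7, 0.0, 319.8], [0.0, 405.7, 201.2], [0.0, 0.0, 1.0]] [[0.0004, -0.9934, 0.1149, 0.4046], [-1.0, -0.0015, -0.0089, -0.0257], [0.009, -0.1149, -0.9933, 1.0039], [0.0, 0.0, 0.0, 1.0]]
```

View pics/scene0.png

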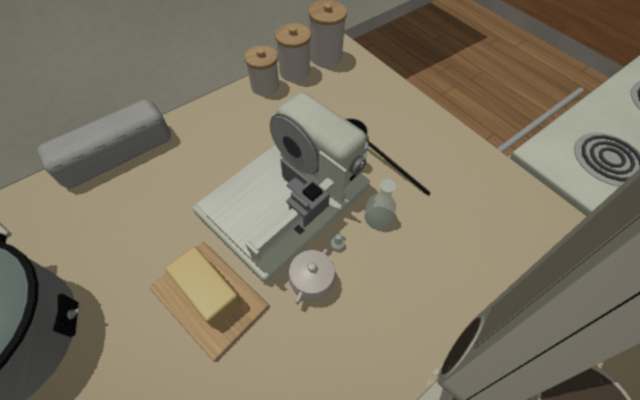

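View pics/top0.png

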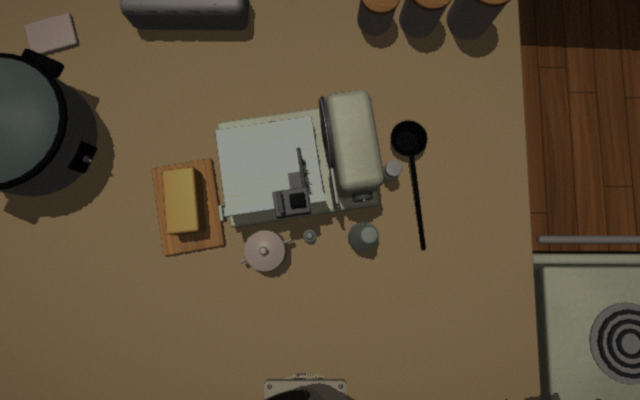

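The slicer is in clear view in both images. In the top view the pusher cap is at about (292,202), with the black button at (298,200). The rail runs left to about (222,213). I'll zoom in on both.

Run:
```python
import cv2, numpy as np
a=cv2.imread("pics/top0.png")[80:240,205:395]; b=cv2.imread("pics/scene0.png")[90:290,190:390]
a=cv2.resize(a,(760,640)[:2],interpolation=cv2.INTER_CUBIC)[300:640]
b=cv2.resize(b[60:190,20:190],None,fx=4.4,fy=4.4,interpolation=cv2.INTER_CUBIC)
cv2.imwrite("pics/a.png",cv2.convertScaleAbs(a,alpha=1.6,beta=10));cv2.imwrite("pics/b.png",cv2.convertScaleAbs(b,alpha=1.6,beta=10));print(a.shape,b.shape)
```

```text
(340, 760, 3) (572, 748, 3)
```

View pics/a.png

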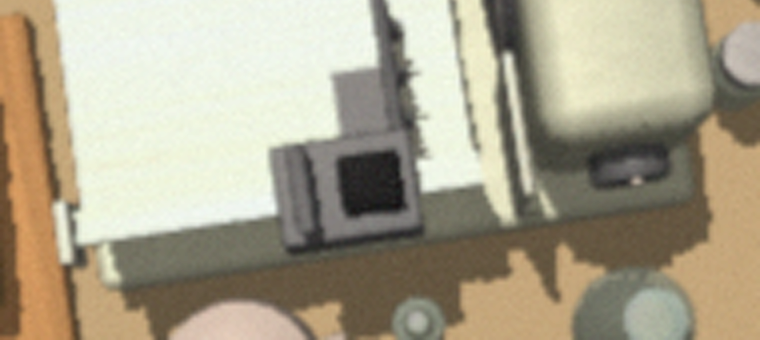

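View pics/b.png

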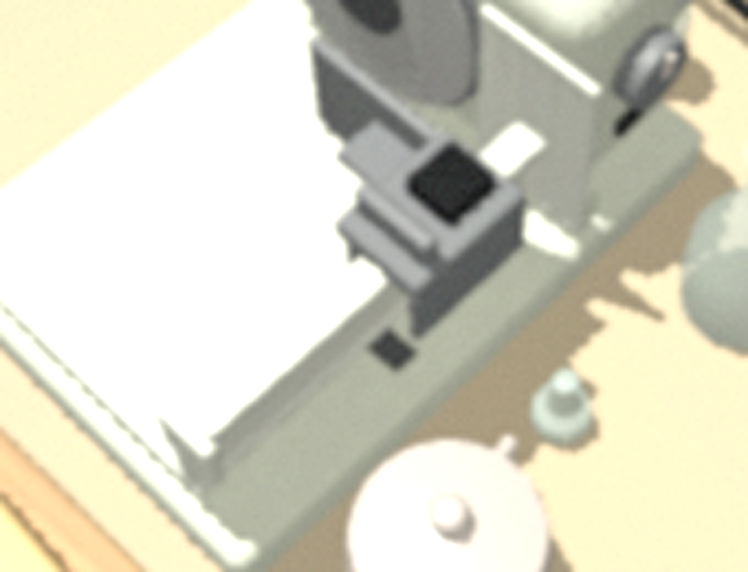

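```bash
cat > h.py <<'E'
import cv2, numpy as np
from workcell import bot
def ray(n,p):
    m=bot.camera_model(n);T=m["T"];d=T[:3,:3]@np.linalg.solve(m["K"],[p[0],p[1],1.]);return T[:3,3],d
def plane(n,p,z):
    c,d=ray(n,p);return c+d*(z-c[2])/d[2]
def tri(p,q):
    A=[];b=[]
    for n,x in(("top",p),("scene",q)):
        c,d=ray(n,x);d/=np.linalg.norm(d);P=np.eye(3)-np.outer(d,d);A.append(P);b.append(P@c)
    return np.linalg.lstsq(np.vstack(A),np.hstack(b),rcond=None)[0]
def blob(im,box,lo,hi):
    x0,y0,x1,y1=box;s=4
    g=cv2.resize(im[y0:y1,x0:x1],None,fx=s,fy=s,interpolation=cv2.INTER_CUBIC)
    m=cv2.inRange(g,lo,hi);cs,_=cv2.findContours(m,0,2);c=max(cs,key=cv2.contourArea)
    r=cv2.minAreaRect(c);f=lambda p:(np.array(p)+.5)/s-.5+[x0,y0]
    return f(r[0]),f(cv2.boxPoints(r)),r[1:],cv2.contourArea(c)/16
E
python3 - <<'E'
from h import *
t=cv2.imread("pics/top0.png");s=cv2.imread("pics/scene0.png")
k=((0,0,0),(32,32,32))
bt=blob(t,(286,190,309,212),*k);bs=blob(s,(298,178,326,204),*k)
print(bt[0],bt[2:],bs[0],bs[2:])
print("btn plane",plane("top",bt[0],.177),plane("scene",bs[0],.177),"tri",tri(bt[0],bs[0]))
c=[plane("top",p,.177) for p in bt[1]];print(np.round(c,4).tolist())
st=blob(t,(214,200,227,222),(150,165,165),(255,255,255));print("stop",st[0],st[1].tolist(),st[2:],plane("top",st[0],.16))
print(t[205:220,215:232].max(2))
g=cv2.resize(t,None,fx=1,fy=1).max(2);print(g[186:216:2,266:312:2])
E
```

```text
[297.44563198 200.58317757] (((60.272056579589844, 61.39299392700195), 82.56858825683594), 211.5) [312.0882349  191.60294056] (((54.34107971191406, 61.0659294128418), 49.398704528808594), 178.4375)
btn plane [0.50141105 0.01278033 0.177     ] [0.49654957 0.01706819 0.177     ] tri [0.50240765 0.01304732 0.16633214]
[[0.5148, 0.0305, 0.177], [0.519, -0.0007, 0.177], [0.4881, -0.0049, 0.177], [0.484, 0.0262, 0.177]]Traceback (most recent call last):
  File "<stdin>", line 8, in <module>
  File "h.py", line 15, in blob
    m=cv2.inRange(g,lo,hi);cs,_=cv2.findContours(m,0,2);c=max(cs,key=cv2.contourArea)
                                                          ~~~^^^^^^^^^^^^^^^^^^^^^^^^
ValueError: max() iterable argument is empty
```

Run:
```python
from h import *
t=cv2.imread("pics/top0.png");print(t[203:224,214:230].max(2))
s=plane("top",(221.4,213.2),.16);b=plane("top",(297.45,200.58),.177);print(s,s-b,np.degrees(np.arctan2(-(s-b)[0],(s-b)[1])),np.linalg.norm((s-b)[:2]))
# plate/base edges: front base edge
e=[plane("top",p,.0) for p in ((234,225.5),(376,207))];print(e)
```

```text
[[117 116 111  90  56  60  98 114 115 116 117 135 143 146 146 147]
 [118 121 114  94  67  67 104 111 113 113 107 131 146 146 147 149]
 [117 117 116  96  93 101 119 101  94 100  97 126 146 146 148 146]
 [117 117 118  99 115 136 137  97  56  64  76 125 142 148 148 147]
 [114 117 117 109 120 138 141 101  60  69  91 130 144 149 147 147]
 [117 117 115 110 118 137 141 110  72 104 133 143 146 146 148 149]
 [115 117 117 111 110 132 140 116  76 102 136 146 147 148 147 147]
 [115 116 117 114 111 127 142 124  77  72 126 143 147 148 146 146]
 [115 117 117 116 108 127 141 128  80  66 122 144 146 147 147 148]
 [117 117 116 116 103 126 141 132  84  66 122 144 147 147 147 148]
 [116 113 114 116  99 124 141 137  91  73 124 143 144 147 148 147]
 [119 115 118 116 106 123 138 138  99  85 128 144 144 145 143 140]
 [115 116 115 114 114 124 138 138 105  83 113 129 128 126 122 113]
 [121 117 115 117 115 120 136 139 112  70  72  82  88  93  85  91]
 [121 116 115 116 116 113 130 140 120  69  45  45  78 102  93 105]
 [120 117 116 115 114 111 132 141 122  74  38  39  69 105 106 112]
 [120 114 116 114 116 107 127 137 121  75  42  39  64 103 112 112]
 [120 117 116 117 114 107 111 112 100  65  44  44  60 100 114 108]
 [123 120 113 115 113 106  84  58  55  61  58  59  76 108 114 108]
 [121 118 114 116 117 108  87  53  53  84  94  92 105 115 115 104]
 [125 119 118 113 114 114  93  59  56  97 114 114 117 116 114 100]]
[0.47671105 0.17168565 0.16      ] [-0.02470658  0.15891423 -0.017     ] 8.837093046928066 0.16082334009505375
[array([0.45994341, 0.17719265, 0.        ]), array([ 0.50632884, -0.17463488,  0.        ])]
```

```bash
python3 -m jog '[[[0.0,0.01,0.04,0,0,0,255],[0.01,0.04,0.08,0,0,-1,255],[0.04,0.07,0.08,0,0,-2,255],[0.065,0.1,0.08,0,0,-3,255],[0.09,0.13,0.08,0,0,-4,255],[0.115,0.16,0.08,0,0,-5,255],[0.14,0.19,0.08,0,0,-5.4,255],[0.165,0.22,0.08,0,0,-5.4,255],[0.19,0.25,0.08,0,0,-5.4,255],[0.21,0.27,0.08,0,0,-5.4,255]]]'
python3 -m jog '[[[0.025,0.03,0,0,0,0,255],[0.05,0.06,0,0,0,0,255],[0.07,0.09,0,0,0,0,255],[0.095,0.12,0,0,0,0,255],[0.12,0.15,0,0,0,0,255],[0.145,0.18,0,0,0,0,255],[0.165,0.21,0,0,0,0,255],[0.175,0.228,0,0,0,0,255],[0.175,0.228,0,0,0,0,255],[0.175,0.228,0,0,0,0,255]]]'
python3 - <<'E'
from h import *
o=bot.get_obs();print(o["clock"],o["eef_pos"],o["tool_rot"],o["ft_force"],o["grip_width"],bot.tip_extent,o["joint_pos"])
m=bot.camera_model("wrist");cv2.imwrite("pics/w1.png",bot.camera("wrist"));print(m)
E
```

```text
clock: 0.93
eef_pos: [0.3266, -0.2138, 0.3192]
tool_rot: [0.998, 0.071, 0.0, -0.0]
ft_force: [0.0, -0.2, -0.4]
grip_width: 0.0002
clock: 1.77
eef_pos: [0.5008, 0.0125, 0.3183]
tool_rot: [0.997, 0.071, -0.001, 0.0]
ft_force: [0.2, -1.0, -0.4]
grip_width: 0.0
1.7667 [0.50075859 0.01252578 0.31831358] [ 9.97476198e-01  7.09923463e-02 -1.14244535e-03  1.25380389e-04] [ 0.21886109 -0.99728285 -0.44814042] 3.435168386154563e-05 0.008 [ 2.52179225e-02  2.25680132e-01  1.89205229e-01  1.53659243e+00
 -3.55186763e-04  3.02470666e+00]
{'K': array([[295.97757692,   0.        , 319.7662541 ],
       [  0.        , 295.97757692, 199.99596491],
       [  0.        ,   0.        ,   1.        ]]), 'T': array([[ 0.14160748, -0.93760997, -0.31754505,  0.58279208],
       [-0.98992166, -0.1336181 , -0.04691821,  0.02361119],
       [ 0.00156121,  0.32098869, -0.94708174,  0.45236103],
       [ 0.        ,  0.        ,  0.        ,  1.        ]])}
```

View pics/w1.png

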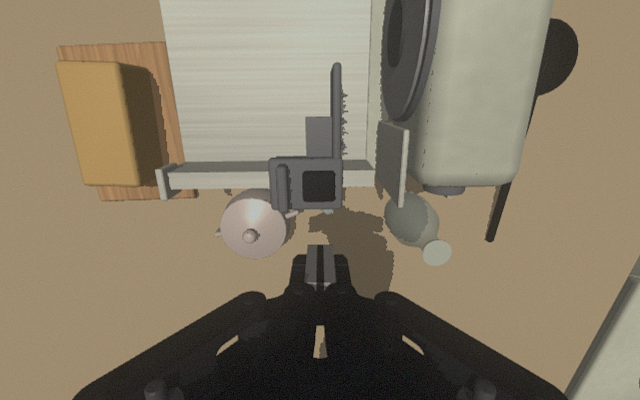

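The wrist view shows the button at (319,186), the thumb rest at (282,187) and the stop block at about (164,181). Keeping this yaw, joint 6 would pass its limit at the far end of the stroke, so I'll turn the tool 90°. First I'll check the positions in this view.

```bash
python3 - <<'E'
from h import *
w=cv2.imread("pics/w1.png")
b=blob(w,(296,164,340,206),(0,0,0),(34,34,34));print(b[0],b[2:],b[1].tolist())
B=plane("wrist",b[0],.177);print("btn",B,np.round([plane("wrist",p,.177) for p in b[1]],4).tolist())
print(w[165:200:3,152:180].max(2))
E
python3 -m jog '[[[0,0,0,0,0,7,255],[0,0,0,0,0,14,255],[0,0,0,0,0,21,255],[0,0,0,0,0,28,255],[0,0,0,0,0,35,255],[0,0,0,0,0,42,255],[0,0,0,0,0,49,255],[0,0,0,0,0,56,255],[0,0,0,0,0,63,255],[0,0,0,0,0,70,255]]]'
```

```text
[333.625 192.875] (((2.0, 6.0), 0.0), 0.5625) [[333.375, 193.625], [333.375, 192.125], [333.875, 192.125], [333.875, 193.625]]
btn [ 0.49916693 -0.00328953  0.177     ] [[0.4984, -0.0032, 0.177], [0.4999, -0.0029, 0.177], [0.5, -0.0034, 0.177], [0.4984, -0.0037, 0.177]]
[[ 78  79  74  82  80  80  76  77  77  81  76  95 105 107 104 103 106 106
   96  95  87  82  80  79  77  93  97  88]
 [ 79  79  77  76  75  95  96  95 101 102 101  97  96  88  86  83  80  77
   75  78  80  79  75  76  88  93  97 104]
 [ 81  78  83 154 172 172 171 173 164 143 100  82  76  81  79  78  75  73
   90  92  94 101 106 100 102 102 104 103]
 [ 75  83  77 110 161 171 171 172 175 157 126  87  79  78  81 114 161 172
  171 170 166 168 171 167 167 170 171 169]
 [ 77  79  74  74 149 168 169 171 176 166 147 111  84  81  79  73  89 155
  169 170 166 167 167 166 167 167 169 171]
 [ 91  85  92  92 112 159 172 174 177 177 159 129  93  73  76  76  82 159
  171 170 172 171 175 173 169 174 172 170]
 [ 91  92  92  89  90 136 172 177 172 171 166 154 117  82  76  77  73 148
  172 172 172 172 175 172 174 172 172 173]
 [ 89 121 125 126 124 129 156 170 169 171 173 160 136  99  79  82  77  95
  160 170 168 171 168 168 166 171 171 170]
 [147 152 150 143 151 146 147 166 174 166 171 167 151 121  83  79  81  76
   82 128 139 123 120 120 120 119 120 116]
 [143 152 151 151 144 146 146 155 172 167 169 165 154 145 105  80  78  77
   81  80  81  75  82  83  77  75  95 122]
 [147 144 153 147 146 146 146 144 166 175 174 171 170 156 125  91  75  80
   80  82  76  82 104 137 159 166 161 150]
 [137 138 132 133 130 129 122 114 145 166 173 168 170 162 143 107  77  91
  103 129 117 122 130 128 129 127 143 149]]
clock: 2.65
eef_pos: [0.4999, 0.0099, 0.3196]
tool_rot: [0.776, 0.631, -0.0, 0.0]
ft_force: [1.1, 0.6, -0.1]
grip_width: 0.0
```

```bash
python3 -m jog '[[[0,0,0,0,0,7,255],[0,0,0,0,0,14,255],[0,0,0,0,0,20,255],[0,0,0,0,0,20,255],[0,0,0,0,0,20,255]]]'
python3 - <<'E'
from h import *
w=cv2.imread("pics/w1.png");print(w[186,296:346].max(1),w[160:212,319].max(1))
K=np.array([[295.978,0,319.766],[0,295.978,199.996],[0,0,1]])
R=np.array([[.14160748,-.93760997,-.31754505],[-.98992166,-.1336181,-.04691821],[.00156121,.32098869,-.94708174]]);c=np.array([.58279208,.02361119,.45236103])
def pl(p,z):
    d=R@np.linalg.solve(K,[*p,1.]);return c+d*(z-c[2])/d[2]
b=blob(w,(300,166,338,204),(0,0,0),(48,48,48));print(b[0],b[2:]);print(pl(b[0],.177),[pl(p,.177).round(4).tolist() for p in b[1]])
print("stop",pl((161,177),.16), "rest",pl((282,187),.185))
o=bot.get_obs();print(o["clock"],o["eef_pos"],o["tool_rot"],o["joint_pos"],o["ft_force"])
E
```

```text
clock: 3.07
eef_pos: [0.5002, 0.0104, 0.3196]
tool_rot: [0.658, 0.753, -0.0, 0.0]
ft_force: [0.6, -0.2, -0.4]
grip_width: -0.0001
[102 101  99  99 103 104  71  44  51  50  48  49  49  47  47  50  50  51
  48  46  42  44  51  46  45  54  43  50  50  47  42  52  45  41  48  45
  48  44  42  54  96 102 102 100  94  81 125 163 169 170] [ 99 105 105 103 105 101 103  99 104 104  79  44  44  42  49  51  50  46
  48  51  47  46  49  51  47  49  46  46  39  44  47  43  48  48  50  51
  46  43  42  43  41  54  88 103  99  97  98  96  93 137 160 156]
[318.625 185.875] (((120.0, 128.0), 90.0), 619.6875)
[0.50457932 0.01310287 0.177     ] [[0.5171, 0.0302, 0.177], [0.5214, 0.0001, 0.177], [0.4916, -0.0046, 0.177], [0.4872, 0.0265, 0.177]]
stop [0.48642891 0.17220769 0.16      ] rest [0.50090624 0.04732226 0.185     ]
3.0667 [0.50024198 0.01036784 0.31957353] [ 6.57881335e-01  7.53121590e-01 -5.05667514e-05  1.30671280e-04] [ 2.08707854e-02  2.22497746e-01  1.88353049e-01  1.53652655e+00
 -2.50763221e-04  1.45687502e+00] [ 0.63054324 -0.20422243 -0.41492554]
```

```bash
python3 -m jog '[[[0.002,0.0105,-0.03,0,0,0,255],[0.002,0.0105,-0.06,0,0,0,255],[0.002,0.0105,-0.085,0,0,0,255],[0.002,0.0105,-0.105,0,0,0,255],[0.002,0.0105,-0.118,0,0,0,255],[0.002,0.0105,-0.122,0,0,0,255],[0.002,0.0105,-0.122,0,0,0,255],[0.002,0.0105,-0.122,0,0,0,255]]]'
python3 - <<'E'
from h import *
cv2.imwrite("pics/s2.png",cv2.resize(bot.camera("scene")[130:260,220:400],None,fx=4,fy=4,interpolation=2))
cv2.imwrite("pics/w2.png",bot.camera("wrist"))
E
```

```text
clock: 3.73
eef_pos: [0.5031, 0.0218, 0.1981]
tool_rot: [0.657, 0.754, 0.0, 0.0]
ft_force: [0.2, 0.9, 0.0]
grip_width: 0.0001
```

View pics/w2.png

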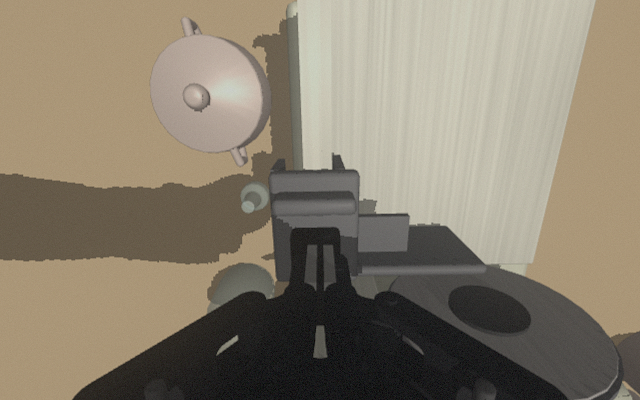

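The shut fingertips stand over the button, at about (320,250), clear of the thumb rest at (315,203). I'll press down gently.

```bash
python3 -m jog '[[[0,0,-0.006,0,0,0,255],[0,0,-0.012,0,0,0,255],[0,0,-0.016,0,0,0,255],[0,0,-0.018,0,0,0,255],[0,0,-0.02,0,0,0,255],[0,0,-0.02,0,0,0,255],[0,0,-0.02,0,0,0,255]]]'
```

```text
clock: 4.42
eef_pos: [0.5036, 0.0221, 0.1781]
tool_rot: [0.656, 0.755, 0.001, 0.001]
ft_force: [0.4, -0.3, 4.4]
grip_width: -0.0003
```

```bash
python3 -m jog '[[[0,0,-0.001,0,0,0,255],[0,0,-0.002,0,0,0,255],[0,0,-0.003,0,0,0,255],[0,0,-0.003,0,0,0,255]]]';  python3 -m jog '[[[0,0,0,0,0,0,255],[0,0,0,0,0,0,255]]]'
```

```text
clock: 4.75
eef_pos: [0.5036, 0.0221, 0.176]
tool_rot: [0.656, 0.755, 0.001, 0.001]
ft_force: [-0.1, -1.5, 9.9]
grip_width: -0.0004
clock: 4.92
eef_pos: [0.5037, 0.0222, 0.176]
tool_rot: [0.656, 0.755, 0.001, 0.001]
ft_force: [-1.1, -0.4, 10.5]
grip_width: -0.0001
```

The button is on its bottom stop at about 10 N. Next I'll slide along the rail, direction (-0.139, 0.990).

```bash
python3 -m jog '[[[-0.0003,0.002,0,0,0,0,255],[-0.0007,0.005,0,0,0,0,255],[-0.0014,0.01,0,0,0,0,255],[-0.0021,0.015,0,0,0,0,255],[-0.0028,0.02,0,0,0,0,255],[-0.0035,0.025,0,0,0,0,255],[-0.0042,0.03,0,0,0,0,255],[-0.0042,0.03,0,0,0,0,255]]]'
python3 - <<'E'
from h import *
print(bot.get_obs()["eef_pos"],bot.get_obs()["ft_force"])
cv2.imwrite("pics/s3.png",cv2.resize(bot.camera("scene")[130:260,220:400],None,fx=4,fy=4,interpolation=2))
E
```

```text
clock: 5.58
eef_pos: [0.4989, 0.0528, 0.176]
tool_rot: [0.656, 0.755, 0.001, 0.001]
ft_force: [-3.0, 1.3, 11.1]
grip_width: 0.0003
[0.49891501 0.05281883 0.175965  ] [-3.02870281  1.2830648  11.14436747]
```

View pics/s3.png

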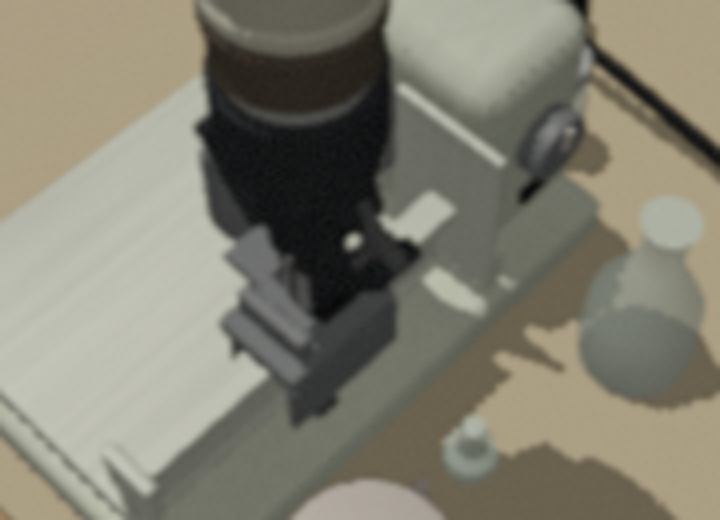

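The pusher follows the finger, and the gap to the stop is shrinking. I'll continue, steering slightly more to -x because of the side force.

```bash
python3 -m jog '[[[-0.0008,0.003,0,0,0,0,255],[-0.0018,0.009,0,0,0,0,255],[-0.0027,0.015,0,0,0,0,255],[-0.0036,0.021,0,0,0,0,255],[-0.0045,0.027,0,0,0,0,255],[-0.0053,0.033,0,0,0,0,255],[-0.0062,0.039,0,0,0,0,255],[-0.007,0.045,0,0,0,0,255],[-0.0077,0.05,0,0,0,0,255],[-0.0077,0.05,0,0,0,0,255]]]'
python3 -m jog '[[[-0.0004,0.003,0,0,0,0,255],[-0.0008,0.006,0,0,0,0,255],[-0.0013,0.009,0,0,0,0,255],[-0.0017,0.012,0,0,0,0,255],[-0.0021,0.015,0,0,0,0,255],[-0.0021,0.015,0,0,0,0,255]]]'
```

```text
clock: 6.47
eef_pos: [0.4911, 0.103, 0.176]
tool_rot: [0.656, 0.755, 0.001, 0.0]
ft_force: [-1.2, 0.7, 10.8]
grip_width: -0.0003
clock: 6.97
eef_pos: [0.4888, 0.1176, 0.176]
tool_rot: [0.656, 0.755, 0.001, 0.0]
ft_force: [-1.8, 0.7, 11.0]
grip_width: 0.0001
```

```bash
python3 -m jog '[[[-0.0004,0.002,0,0,0,0,255],[-0.0007,0.004,0,0,0,0,255],[-0.001,0.006,0,0,0,0,255],[-0.0013,0.008,0,0,0,0,255],[-0.0013,0.008,0,0,0,0,255]]]'
python3 -m jog '[[[-0.0002,0.0015,0,0,0,0,255],[-0.0004,0.003,0,0,0,0,255],[-0.0006,0.0045,0,0,0,0,255],[-0.0006,0.0045,0,0,0,0,255]]]'
```

```text
clock: 7.38
eef_pos: [0.4883, 0.123, 0.1759]
tool_rot: [0.657, 0.754, -0.001, 0.003]
ft_force: [-1.5, -6.7, 11.1]
grip_width: 0.0
clock: 7.72
eef_pos: [0.4881, 0.1274, 0.1759]
tool_rot: [0.657, 0.754, -0.001, 0.003]
ft_force: [-0.1, -7.2, 9.1]
grip_width: -0.0001
```

Force in y went to -7 N, either at the stop or with the tip sliding on the button. I'll look.

Run:
```python
from h import *
s=bot.camera("scene");cv2.imwrite("pics/s4f.png",s)
cv2.imwrite("pics/s4.png",cv2.convertScaleAbs(cv2.resize(s[170:270,230:350],None,fx=6,fy=6,interpolation=2),alpha=1.6))
```

```text
(no output)
```

View pics/s4.png

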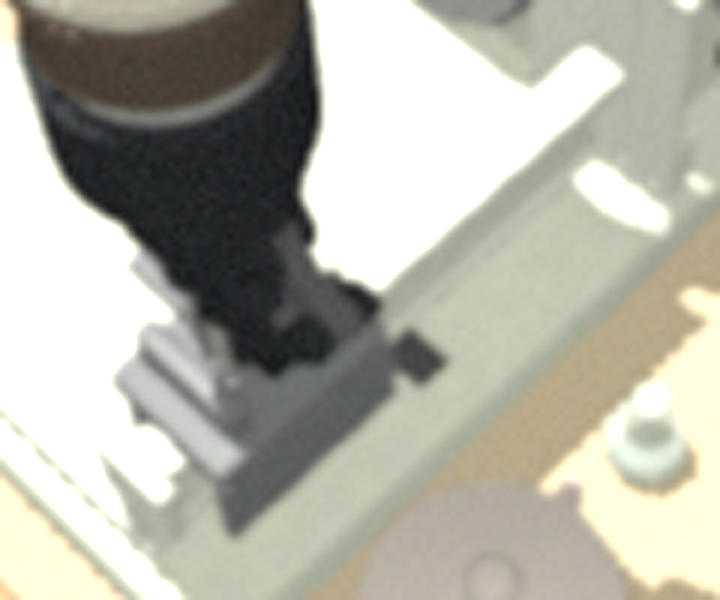

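Run:
```python
from h import *
u=np.array([-.139,.990,0]);
# cap +y top edge ends in scene0 (crop b: scale4.4, origin 210,150) and now
old=[(210+340/4.4,150+228/4.4),(210+412/4.4,150+293/4.4)]; new=[(230+122/6,170+378/6),(230+230/6,170+475/6)]
for z in(.166,):
    O=[plane("scene",p,z) for p in old];N=[plane("scene",p,z) for p in new]
    print(O,N,"travel",[(n-o)@u for o,n in zip(O,N)])
S=plane("scene",(230+145/6,170+472/6),.16);print("stop scene",S,S@u, (np.mean(N,0))@u)
print("top stop",plane("top",(220.4,212.6),.16)@u, "btn0",np.array([.502,.0128,0])@u)
```

```text
[array([0.51270066, 0.06688166, 0.166     ]), array([0.46583723, 0.06090207, 0.166     ])] [array([0.49800237, 0.16221452, 0.166     ]), array([0.44972863, 0.15347252, 0.166     ])] travel [np.float64(0.09642259273708295), np.float64(0.09388384148413023)]
stop scene [0.46911064 0.17286085 0.16      ] 0.10592586101412678 0.09039778045172588
top stop 0.10562464729431918 btn0 -0.057106000000000004
```

Run:
```python
from h import *
m=bot.camera_model("wrist");w=bot.camera("wrist");cv2.imwrite("pics/w3.png",w);np.savez("w3.npz",**m)
cv2.imwrite("pics/w3c.png",cv2.convertScaleAbs(cv2.resize(w[100:300,220:420],None,fx=3,fy=3,interpolation=2),alpha=1.6))
print(bot.get_obs()["ft_force"],bot.get_obs()["clock"])
```

```text
[-0.4805453  -7.40518965  9.81708878] 7.8167
```

View pics/w3c.png

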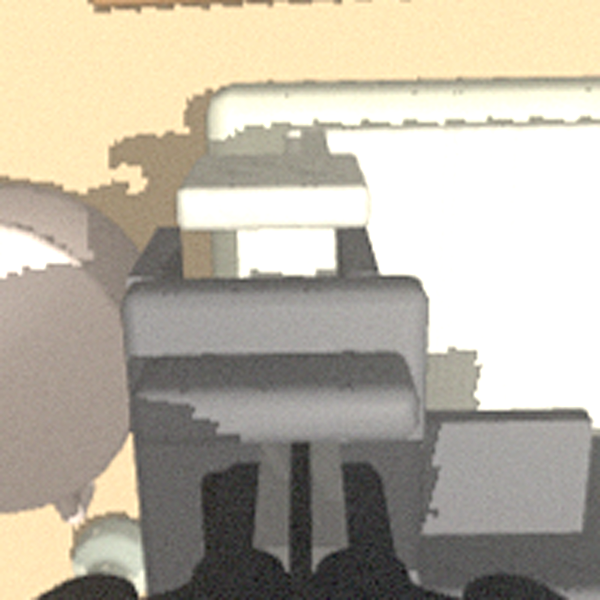

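Run:
```python
import numpy as np
m=np.load("w3.npz");T=m["T"];K=m["K"]
def pl(p,z):
    d=T[:3,:3]@np.linalg.solve(K,[220+p[0]/3,100+p[1]/3,1.]);return T[:3,3]+d*(z-T[2,3])/d[2]
u=np.array([-.139,.990,0])
for n,p,z in(("stop -y edge",(275,228),.16),("stop +y",(275,187),.16),("cap edge",(275,285),.166),("rest face?",(290,438),.185),("rest +y top",(280,388),.185)):
    q=pl(p,z);print(n,q.round(4),(q@u).round(4))
print(np.array([.4881,.1274,0])@u)
```

```text
stop -y edge [0.4783 0.1704 0.16  ] 0.1022
stop +y [0.4773 0.1775 0.16  ] 0.1094
cap edge [0.4795 0.162  0.166 ] 0.0937
rest face? [0.4847 0.1435 0.185 ] 0.0747
rest +y top [0.482  0.1518 0.185 ] 0.0833
0.05828010000000001
```

The wrist view shows a real gap of about 8 mm between the cap's edge (row 283) and the stop (row 228). The tip has slipped forward on the button and is about 4 mm from the thumb rest. I'll push on gently so the rest takes the load, watching the force.

```bash
python3 -m jog '[[[-0.0002,0.001,0,0,0,0,255],[-0.0003,0.002,0,0,0,0,255],[-0.0004,0.003,0,0,0,0,255],[-0.0004,0.003,0,0,0,0,255]]]'
python3 -m jog '[[[-0.0002,0.001,0,0,0,0,255],[-0.0003,0.002,0,0,0,0,255],[-0.0003,0.002,0,0,0,0,255]]]'
```

```text
clock: 8.15
eef_pos: [0.4877, 0.1305, 0.1759]
tool_rot: [0.657, 0.754, -0.001, 0.003]
ft_force: [-0.2, -6.2, 10.0]
grip_width: -0.0
clock: 8.4
eef_pos: [0.4876, 0.1317, 0.1758]
tool_rot: [0.657, 0.754, -0.001, 0.004]
ft_force: [1.1, -8.4, 9.6]
grip_width: -0.0001
```

```bash
python3 -m jog '[[[-0.0001,0.001,0,0,0,0,255],[-0.0002,0.0015,0,0,0,0,255],[-0.0002,0.0015,0,0,0,0,255]]]'
python3 - <<'E'
from h import *
m=bot.camera_model("wrist");w=bot.camera("wrist");cv2.imwrite("pics/w4.png",w);np.savez("w3.npz",**m)
o=bot.get_obs();print(o["ft_force"],o["ft_torque"],o["eef_pos"])
# column profile across stop/cap gap, old vs new
for f in("pics/w3.png","pics/w4.png"):
    a=cv2.imread(f);print(a[140:260,305:316].max(2).mean(1).astype(int).tolist())
E
```

```text
clock: 8.65
eef_pos: [0.4875, 0.1318, 0.1759]
tool_rot: [0.657, 0.754, -0.002, 0.005]
ft_force: [1.4, -12.9, 9.9]
grip_width: -0.0002
[  2.05935574 -12.83341697  10.68583054] [-2.71785993e+00 -2.42138788e-01 -2.02994317e-03] [0.48753111 0.13177175 0.17587141]
[171, 137, 119, 111, 112, 111, 110, 111, 110, 110, 108, 102, 97, 98, 95, 96, 99, 100, 99, 100, 99, 105, 134, 164, 181, 192, 196, 194, 188, 184, 181, 178, 177, 175, 161, 142, 162, 184, 184, 184, 185, 183, 183, 184, 183, 182, 183, 183, 184, 182, 153, 107, 79, 61, 65, 68, 75, 85, 93, 96, 97, 100, 106, 105, 105, 105, 105, 104, 105, 105, 104, 104, 103, 104, 104, 104, 106, 88, 59, 59, 58, 59, 59, 62, 60, 62, 62, 61, 65, 70, 79, 90, 95, 98, 102, 105, 106, 107, 106, 106, 106, 103, 102, 99, 96, 90, 85, 76, 69, 71, 71, 71, 72, 71, 67, 66, 65, 67, 67, 67]
[173, 178, 181, 185, 172, 147, 127, 111, 111, 113, 113, 110, 111, 109, 109, 109, 109, 107, 100, 98, 98, 97, 99, 99, 99, 100, 100, 100, 99, 101, 125, 159, 180, 192, 195, 195, 189, 184, 180, 180, 178, 175, 163, 144, 165, 185, 184, 183, 184, 183, 183, 183, 183, 183, 183, 183, 185, 164, 122, 90, 64, 63, 66, 69, 77, 85, 93, 98, 98, 100, 103, 104, 104, 104, 105, 104, 104, 103, 104, 103, 103, 103, 104, 104, 103, 82, 57, 60, 59, 61, 61, 61, 63, 60, 62, 60, 62, 66, 73, 84, 92, 95, 101, 103, 105, 106, 105, 105, 106, 105, 95, 82, 82, 81, 69, 58, 64, 65, 65, 67]
```

The pusher isn't moving: the gap is unchanged at about 13 N. It looks like the pawl is catching the last-but-one tooth, or something else is blocking it. I'll ease off, press a little deeper, and check the sugar bowl's clearance to the pusher.

```bash
python3 -m jog '[[[0.0002,-0.002,0,0,0,0,255],[0.0003,-0.003,-0.001,0,0,0,255],[0.0003,-0.003,-0.002,0,0,0,255],[0.0003,-0.003,-0.003,0,0,0,255],[0.0003,-0.003,-0.003,0,0,0,255]]]'
python3 - <<'E'
from h import *
u=np.array([-.139,.990,0]);v=np.array([.990,.139,0])
for z in(.068,.08,.1):
    q=plane("top",(265,251),z);print("bowl",z,q.round(4),q@u,q@v)
print("btn v",np.array([.502,.0128,0])@v,"stop v",np.array([.4775,.1737,0])@v)
for n in("scene",):
    a=cv2.imread("pics/scene0.png");b=bot.camera(n);cv2.imwrite("pics/s5f.png",b)
    x=a[240:310,270:350].astype(np.float32).max(2);y=b[240:310,270:350].astype(np.float32).max(2)
    print("shift of bowl patch",cv2.phaseCorrelate(x[25:,15:].copy(),y[25:,15:].copy(),cv2.createHanningWindow((65,45),5)))
E
```

```text
clock: 9.12
eef_pos: [0.488, 0.1317, 0.1756]
tool_rot: [0.657, 0.754, 0.001, 0.003]
ft_force: [-3.6, -5.7, 22.7]
grip_width: -0.0002
bowl 0.068 [0.398  0.0912 0.068 ] 0.035012388049608656 0.4066570651827103
bowl 0.08 [0.398  0.0897 0.08  ] 0.0335166179059595 0.40653346129008433
bowl 0.1 [0.3982 0.0872 0.1   ] 0.031023667666544196 0.4063274548023743
btn v 0.49875919999999996 stop v 0.49686929999999996
shift of bowl patch ((-0.5609562585788552, 0.7401140144534253), 0.5511531542848658)
```

```bash
python3 -m jog '[[[0.0005,-0.003,0,0,0,0,255],[0.001,-0.006,0.0005,0,0,0,255],[0.0014,-0.01,0.001,0,0,0,255],[0.0018,-0.013,0.001,0,0,0,255],[0.0018,-0.013,0.001,0,0,0,255]]]'
python3 - <<'E'
from h import *
a=bot.camera_model("wrist");w=bot.camera("wrist");cv2.imwrite("pics/w5.png",w)
print(w[130:260,305:316].max(2).mean(1).astype(int).tolist())
cv2.imwrite("pics/w5c.png",cv2.convertScaleAbs(cv2.resize(w[60:300,190:490],None,fx=2.4,fy=2.4,interpolation=2),alpha=1.6))
E
```

```text
clock: 9.58
eef_pos: [0.4896, 0.1201, 0.1757]
tool_rot: [0.656, 0.755, 0.002, 0.002]
ft_force: [-2.9, -0.3, 17.1]
grip_width: 0.0003
[180, 184, 171, 144, 129, 110, 108, 109, 108, 104, 96, 96, 97, 97, 98, 97, 96, 109, 143, 170, 184, 191, 193, 190, 186, 183, 180, 178, 176, 173, 159, 142, 145, 171, 185, 184, 184, 184, 184, 183, 183, 183, 183, 183, 182, 183, 182, 183, 182, 182, 181, 183, 181, 181, 182, 182, 182, 181, 181, 182, 181, 180, 181, 181, 180, 180, 181, 180, 143, 77, 60, 64, 68, 71, 81, 91, 95, 95, 99, 101, 103, 102, 103, 102, 102, 102, 102, 101, 102, 102, 102, 102, 103, 103, 86, 59, 57, 59, 59, 60, 57, 59, 61, 61, 60, 62, 67, 75, 85, 90, 95, 98, 101, 103, 104, 103, 104, 102, 102, 99, 99, 96, 90, 84, 69, 62, 66, 66, 66, 66]
```

View pics/w5c.png

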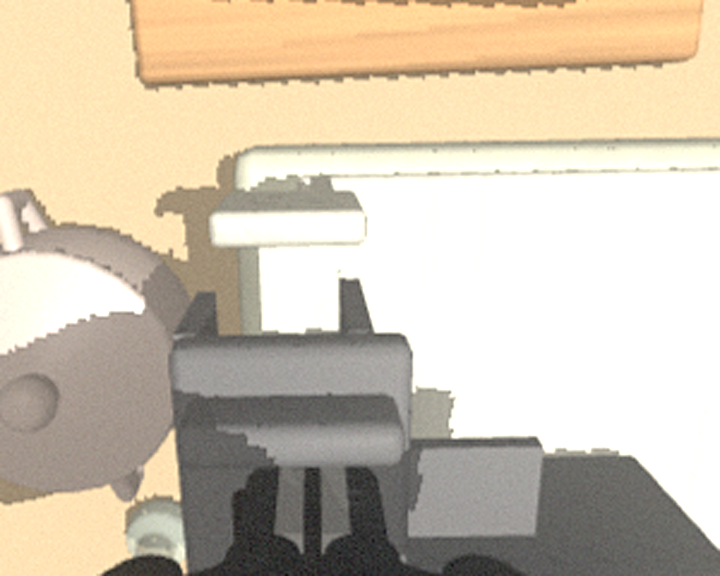

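Nothing is in the way, and the pusher came back about 10 mm freely with the tip. I'll push again, with the button held firmly down.

```bash
python3 -m jog '[[[-0.0003,0.002,0,0,0,0,255],[-0.0006,0.004,0,0,0,0,255],[-0.0008,0.006,0,0,0,0,255],[-0.0011,0.008,0,0,0,0,255],[-0.0014,0.01,0,0,0,0,255],[-0.0017,0.012,0,0,0,0,255],[-0.0017,0.012,0,0,0,0,255]]]'
python3 -m jog '[[[-0.0003,0.002,0,0,0,0,255],[-0.0006,0.004,0,0,0,0,255],[-0.0006,0.004,0,0,0,0,255]]]'
```

```text
clock: 10.22
eef_pos: [0.4878, 0.1315, 0.1757]
tool_rot: [0.656, 0.755, 0.001, 0.003]
ft_force: [-2.4, -3.7, 18.1]
grip_width: 0.0001
clock: 10.47
eef_pos: [0.4877, 0.1318, 0.1757]
tool_rot: [0.657, 0.754, -0.001, 0.006]
ft_force: [-2.1, -14.5, 19.5]
grip_width: 0.0001
```

The pusher halts at exactly the same place twice (TCP y 0.1318), with the button bottomed. That is a hard stop of the slicer itself, either the end stop or a tooth, and in both cases past 0.108. I'll unload sideways, lift straight off and look with a clear view.

```bash
python3 -m jog '[[[0.0003,-0.0015,0.002,0,0,0,255],[0.0004,-0.0025,0.005,0,0,0,255],[0.0004,-0.0025,0.01,0,0,0,255],[0.0004,-0.0025,0.025,0,0,0,255],[0.0004,-0.0025,0.05,0,0,0,255],[-0.03,-0.0025,0.085,0,0,0,255],[-0.07,-0.0025,0.11,0,0,0,255],[-0.1,-0.0025,0.11,0,0,0,255],[-0.1,-0.0025,0.11,0,0,0,255],[-0.1,-0.0025,0.11,0,0,0,255]]]'
python3 - <<'E'
from h import *
t=bot.camera("top");s=bot.camera("scene");cv2.imwrite("pics/t6.png",t);cv2.imwrite("pics/s6.png",s)
w=bot.camera("wrist");np.savez("w6.npz",**bot.camera_model("wrist"));cv2.imwrite("pics/w6.png",w)
f=lambda im,x,y:cv2.resize(im[y:y+75,x:x+100],(400,300),interpolation=2)
o=np.vstack([np.hstack([f(t,210,165),f(s,225,190)]),np.hstack([cv2.resize(w[60:360,120:520],(400,300)),f(cv2.imread("pics/top0.png"),210,165)])])
cv2.imwrite("pics/c6.png",cv2.convertScaleAbs(o,alpha=1.4))
E
```

```text
clock: 11.3
eef_pos: [0.3843, 0.1335, 0.2829]
tool_rot: [0.656, 0.755, 0.0, 0.0]
ft_force: [-0.8, -0.3, -0.3]
grip_width: -0.0002
```

View pics/c6.png

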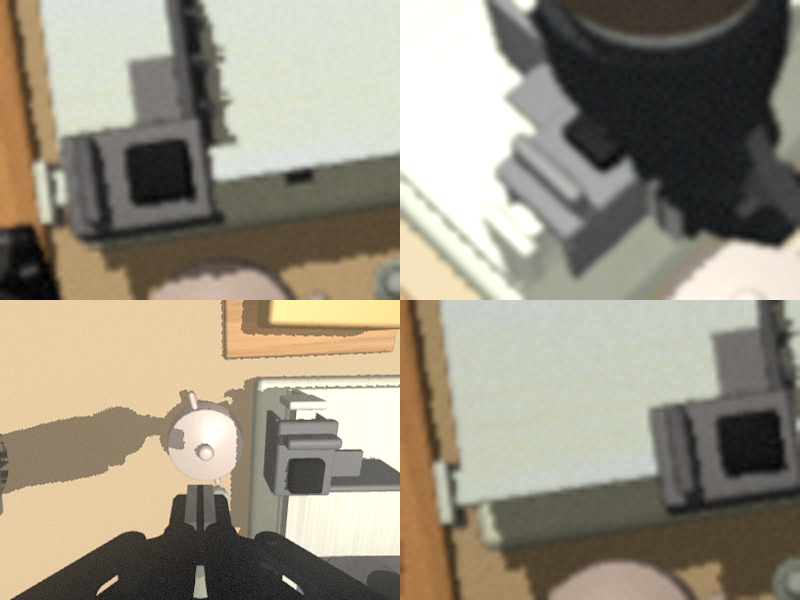

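Run:
```python
from h import *
t=cv2.imread("pics/t6.png");t0=cv2.imread("pics/top0.png");u=np.array([-.139,.990,0])
P=[]
for im,bx in((t0,(286,190,309,212)),(t,(236,196,263,220))):
    b=blob(im,bx,(0,0,0),(32,32,32));q=plane("top",b[0],.177);P.append(q);print(b[0],b[2:],q,q@u)
d=P[1]-P[0];print("travel",d,np.linalg.norm(d),np.degrees(np.arctan2(-d[0],d[1])))
for r in range(208,217,2):print(t[r,214:236].max(1))
# wrist: button height from size/edges
m=np.load("w6.npz");T=m["T"];K=m["K"]
w=cv2.imread("pics/w6.png");g=w[150:270,380:470].max(2)
b=blob(w,(395,205,460,262),(0,0,0),(55,55,55));print(b[0],b[2:])
for z in(.168,.177):
    c=[]
    for p in [b[0],*b[1]]:
        dd=T[:3,:3]@np.linalg.solve(K,[*p,1.]);c.append(T[:3,3]+dd*(z-T[2,3])/dd[2])
    print(z,c[0].round(4),(c[0]@u).round(4),[np.linalg.norm(c[i]-c[i%4+1]).round(4) for i in(1,2)])
```

```text
[297.44563198 200.58317757] (((60.272056579589844, 61.39299392700195), 82.56858825683594), 211.5) [0.50141105 0.01278033 0.177     ] -0.05704360543664674
[249.63249969 207.80249977] (((58.83127975463867, 62.36681365966797), 81.8698959350586), 209.0) [0.48640146 0.11041211 0.177     ] 0.0416981908615511
travel [-0.01500959  0.09763178  0.        ] 0.0987788058112626 8.74003826510559
[128 127 129 123 130 147 154 122  85 115 144 138  98  80  75  69  70  74
  65  45  27  38]
[128 129 130 127 120 146 155 136  85  81 139 155 111  85  84  72  71  76
  73  54  33  31]
[131 130 127 128 114 140 157 147  93  74 134 153 115  87  83  74  69  73
  76  62  35  27]
[130 127 129 127 115 134 155 153 107  95 138 154 125  91  81  71  63  70
  77  65  40  25]
[129 130 129 129 128 134 150 155 123  80  81  91  87  79  78  76  66  68
  77  71  48  28]
[425.375 235.5  ] (((139.0, 150.0), 90.0), 1184.78125)
0.168 [0.4881 0.1106 0.168 ] 0.0416 [np.float64(0.0339), np.float64(0.0356)]
0.177 [0.484  0.1144 0.177 ] 0.0459 [np.float64(0.0326), np.float64(0.0343)]
```

The button sprang up. The pusher has travelled 98.8 mm and stands one tooth (about 9 mm) short of the stop. I'll re-press nearer the button's middle with a moderate force and push again.

```bash
python3 -m jog '[[[0.035,-0.006,0,0,0,0,255],[0.07,-0.012,0,0,0,0,255],[0.1,-0.017,0,0,0,0,255],[0.1037,-0.017,-0.02,0,0,0,255],[0.1037,-0.017,-0.05,0,0,0,255],[0.1037,-0.017,-0.075,0,0,0,255],[0.1037,-0.017,-0.09,0,0,0,255],[0.1037,-0.017,-0.093,0,0,0,255],[0.1037,-0.017,-0.093,0,0,0,255],[0.1037,-0.017,-0.093,0,0,0,255]]]'
python3 -m jog '[[[0,0,-0.004,0,0,0,255],[0,0,-0.008,0,0,0,255],[0,0,-0.011,0,0,0,255],[0,0,-0.012,0,0,0,255],[0,0,-0.012,0,0,0,255],[0,0,-0.012,0,0,0,255]]]'
```

```text
clock: 12.28
eef_pos: [0.4902, 0.1166, 0.1894]
tool_rot: [0.656, 0.755, -0.0, -0.0]
ft_force: [-1.7, 0.2, 0.1]
grip_width: 0.0001
clock: 12.78
eef_pos: [0.4909, 0.1169, 0.1786]
tool_rot: [0.656, 0.755, 0.002, 0.001]
ft_force: [2.0, 0.7, 4.5]
grip_width: -0.0001
```

```bash
python3 -m jog '[[[-0.0002,0.001,-0.0005,0,0,0,255],[-0.0004,0.002,-0.0005,0,0,0,255],[-0.0006,0.003,-0.0005,0,0,0,255],[-0.0008,0.004,-0.0005,0,0,0,255],[-0.0008,0.004,-0.0005,0,0,0,255]]]'
python3 -m jog '[[[-0.0002,0.001,0,0,0,0,255],[-0.0003,0.002,0,0,0,0,255],[-0.0005,0.003,0,0,0,0,255],[-0.0005,0.003,0,0,0,0,255]]]'
```

```text
clock: 13.2
eef_pos: [0.4898, 0.1196, 0.178]
tool_rot: [0.656, 0.754, 0.0, 0.002]
ft_force: [1.5, -4.0, 6.0]
grip_width: -0.0004
clock: 13.53
eef_pos: [0.489, 0.1225, 0.1779]
tool_rot: [0.656, 0.754, -0.0, 0.002]
ft_force: [1.8, -3.6, 5.9]
grip_width: -0.0001
```

The button is clearly about 7 mm down (height and spring force agree), so the pawl should be clear, yet the pusher is still blocked. I'll enlarge the existing pictures of the gap into one sheet and look for an obstruction.

Run:
```python
import cv2,numpy as np
def f(n,x,y,w=44,h=33):
    a=cv2.imread(f"pics/{n}.png")[y:y+h,x:x+w];a=cv2.resize(a,(266,200),interpolation=cv2.INTER_CUBIC);return cv2.normalize(a,None,0,255,cv2.NORM_MINMAX)
r1=[f("w6",385,152,80,60),f("w3",270,140,80,60),f("w1",145,150,60,45)]
r2=[f("s6",240,222,44,33),f("scene0",235,230,60,45),f("s5f",235,220,44,33)]
r3=[f("t6",212,195,44,33),f("top0",212,195,44,33),f("w5",270,135,80,60)]
cv2.imwrite("pics/g.png",np.vstack([np.hstack(r) for r in(r1,r2,r3)]))
```

```text
(no output)
```

View pics/g.png

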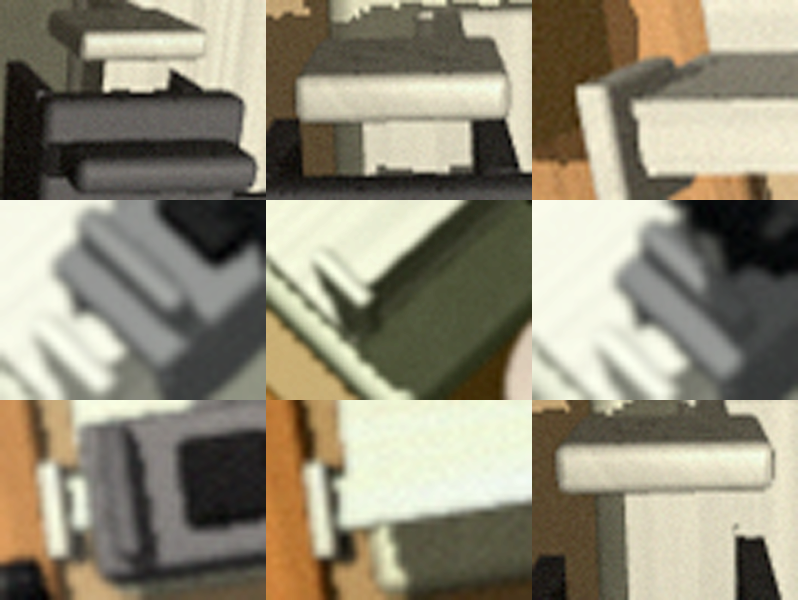

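No obstruction shows, and the gap of about 9 mm is real in every view. The 45 N limit leaves room, so I'll take the tip to the thumb rest and raise the push in small steps with the button held down.

```bash
python3 -m jog '[[[-0.0003,0.002,-0.0005,0,0,0,255],[-0.0006,0.004,-0.001,0,0,0,255],[-0.0009,0.006,-0.001,0,0,0,255],[-0.0012,0.008,-0.001,0,0,0,255],[-0.0014,0.0095,-0.001,0,0,0,255],[-0.0014,0.0095,-0.001,0,0,0,255]]]'
python3 -m jog '[[[-0.0002,0.001,0,0,0,0,255],[-0.0003,0.002,0,0,0,0,255],[-0.0003,0.002,0,0,0,0,255]]]'
python3 -m jog '[[[-0.0002,0.0007,0,0,0,0,255],[-0.0002,0.0013,0,0,0,0,255],[-0.0002,0.0013,0,0,0,0,255]]]'
```

```text
clock: 14.03
eef_pos: [0.4874, 0.1316, 0.1768]
tool_rot: [0.656, 0.754, -0.001, 0.002]
ft_force: [0.3, -4.7, 6.3]
grip_width: 0.0
clock: 14.28
eef_pos: [0.4873, 0.1317, 0.1768]
tool_rot: [0.657, 0.754, -0.002, 0.004]
ft_force: [0.9, -9.3, 7.2]
grip_width: 0.0001
clock: 14.53
eef_pos: [0.4873, 0.1318, 0.1769]
tool_rot: [0.657, 0.754, -0.003, 0.005]
ft_force: [2.1, -12.6, 7.4]
grip_width: -0.0002
```

```bash
python3 -m jog '[[[-0.0001,0.001,0,0,0,0,255],[-0.0002,0.002,0,0,0,0,255],[-0.0002,0.002,0,0,0,0,255]]]'
python3 -m jog '[[[-0.0001,0.001,0,0,0,0,255],[-0.0002,0.002,0,0,0,0,255],[-0.0002,0.002,0,0,0,0,255]]]'
```

```text
clock: 14.78
eef_pos: [0.4873, 0.1319, 0.1769]
tool_rot: [0.658, 0.753, -0.004, 0.006]
ft_force: [2.7, -19.3, 7.7]
grip_width: -0.0
clock: 15.03
eef_pos: [0.4873, 0.132, 0.1769]
tool_rot: [0.658, 0.753, -0.006, 0.008]
ft_force: [3.0, -23.7, 8.6]
grip_width: -0.0001
```

It's hard up to about 24 N along the rail. I won't go further. I'll ease the push and try shallower depths of the button (still clear of the teeth), in case full depth is what binds.

```bash
python3 -m jog '[[[0.0002,-0.002,0,0,0,0,255],[0.0005,-0.004,0,0,0,0,255],[0.0005,-0.004,0.001,0,0,0,255],[0.0005,-0.004,0.002,0,0,0,255],[0.0005,-0.004,0.002,0,0,0,255]]]'
python3 -m jog '[[[0,0,0.001,0,0,0,255],[0,0,0.0015,0,0,0,255],[0,0,0.0015,0,0,0,255]]]'
python3 - <<'E'
from h import *
w=bot.camera("wrist");cv2.imwrite("pics/w7.png",w);print(w[140:230,305:316].max(2).mean(1).astype(int).tolist());o=bot.get_obs();print(o["eef_pos"],o["joint_pos"].round(3))
# bystander check between start and now, scene
E
```

```text
clock: 15.45
eef_pos: [0.4873, 0.1317, 0.1778]
tool_rot: [0.657, 0.754, -0.003, 0.004]
ft_force: [3.6, -13.0, 2.7]
grip_width: 0.0001
clock: 15.7
eef_pos: [0.4872, 0.1318, 0.179]
tool_rot: [0.657, 0.754, -0.003, 0.004]
ft_force: [4.0, -12.6, -0.5]
grip_width: 0.0002
[174, 179, 183, 183, 171, 135, 109, 112, 113, 111, 111, 112, 111, 111, 111, 110, 109, 102, 98, 97, 97, 97, 99, 101, 100, 98, 99, 100, 107, 138, 166, 183, 194, 195, 191, 187, 182, 180, 179, 177, 170, 152, 137, 161, 184, 182, 183, 183, 182, 183, 182, 182, 183, 182, 184, 170, 131, 94, 70, 62, 65, 69, 75, 85, 93, 96, 98, 99, 104, 104, 104, 104, 103, 105, 104, 104, 105, 103, 105, 103, 104, 105, 94, 69, 58, 59, 59, 60, 61, 60]
[0.4872443  0.13176563 0.17898142] [ 0.27   0.285 -0.096  1.191 -0.01   1.705]
```

```bash
python3 -m jog '[[[0.0004,-0.003,0,0,0,0,255],[0.0004,-0.003,-0.002,0,0,0,255],[0.0004,-0.003,-0.004,0,0,0,255],[0.0004,-0.003,-0.0045,0,0,0,255],[0,0,-0.0045,0,0,0,255],[-0.0005,0.003,-0.0045,0,0,0,255],[-0.0007,0.005,-0.0045,0,0,0,255],[-0.0007,0.005,-0.0045,0,0,0,255]]]'
python3 -m jog '[[[-0.0001,0.001,0,0,0,0,255],[-0.0002,0.002,0,0,0,0,255],[-0.0002,0.002,0,0,0,0,255]]]'
```

```text
clock: 16.42
eef_pos: [0.4872, 0.132, 0.1761]
tool_rot: [0.658, 0.753, -0.006, 0.009]
ft_force: [3.3, -27.8, 9.5]
grip_width: -0.0001
clock: 16.67
eef_pos: [0.4872, 0.1321, 0.1761]
tool_rot: [0.659, 0.752, -0.008, 0.01]
ft_force: [4.2, -32.5, 11.2]
grip_width: 0.0
```

It holds solid at 33 N with the button fully down and I won't exceed that. Every attempt ends at the same hard stop, so I'll ease off, keeping light contact to +y, then lift off and check.

```bash
python3 -m jog '[[[0.0003,-0.002,0,0,0,0,255],[0.0006,-0.004,0,0,0,0,255],[0.0009,-0.006,0,0,0,0,255],[0.0011,-0.0075,0,0,0,0,255],[0.0011,-0.0075,0,0,0,0,255]]]'
python3 -m jog '[[[0,0,0.003,0,0,0,255],[0,0,0.007,0,0,0,255],[0,0,0.012,0,0,0,255],[0,0,0.025,0,0,0,255],[0,0,0.05,0,0,0,255],[-0.03,0,0.085,0,0,0,255],[-0.07,0,0.11,0,0,0,255],[-0.11,0,0.11,0,0,0,255],[-0.15,0,0.11,0,0,0,255],[-0.15,0,0.11,0,0,0,255]]]'
python3 - <<'E'
from h import *
t=bot.camera("top");s=bot.camera("scene");cv2.imwrite("pics/t8.png",t);cv2.imwrite("pics/s8.png",s)
b=blob(t,(236,196,263,220),(0,0,0),(32,32,32));print(b[0],b[2:],plane("top",b[0],.177))
bs=blob(s,(262,205,300,240),(0,0,0),(32,32,32));print(bs[0],bs[2:])
t0=cv2.imread("pics/top0.png")
st=cv2.absdiff(t,t0).max(2);m=(st>45).astype(np.uint8);n,l,q,c=cv2.connectedComponentsWithStats(m)
print([ (q[i].tolist(),c[i].round().tolist()) for i in range(1,n) if q[i,4]>25])
for r in(208,212,216):print(t[r,214:232].max(1))
E
```

```text
clock: 17.08
eef_pos: [0.4873, 0.1317, 0.176]
tool_rot: [0.657, 0.754, -0.002, 0.004]
ft_force: [0.3, -12.2, 8.1]
grip_width: -0.0001
clock: 17.92
eef_pos: [0.33, 0.1349, 0.2847]
tool_rot: [0.655, 0.755, -0.002, -0.002]
ft_force: [-0.6, -0.9, -0.9]
grip_width: -0.0001
[249.61500168 207.80500031] (((59.1141242980957, 62.225399017333984), 81.8698959350586), 210.375) [0.48639627 0.11044774 0.177     ]
[284.15740395 229.36288452] (((145.23045349121094, 60.93144989013672), 38.072784423828125), 274.1875)
[([272, 147, 40, 62, 1151], [295.0, 188.0]), ([225, 155, 44, 71, 1258], [249.0, 195.0]), ([290, 227, 31, 13, 184], [303.0, 232.0]), ([253, 231, 17, 4, 32], [262.0, 232.0]), ([127, 256, 104, 144, 9887], [177.0, 323.0]), ([113, 271, 29, 129, 359], [123.0, 337.0]), ([260, 294, 59, 85, 2658], [286.0, 343.0]), ([27, 301, 35, 99, 718], [37.0, 351.0]), ([12, 308, 21, 92, 234], [17.0, 355.0]), ([280, 381, 39, 10, 198], [294.0, 384.0]), ([322, 384, 32, 16, 232], [335.0, 393.0]), ([265, 391, 39, 9, 203], [286.0, 395.0]), ([551, 393, 9, 7, 47], [555.0, 396.0]), ([525, 396, 16, 4, 42], [533.0, 398.0])]
[124 126 127 120 127 148 152 121  81 113 143 136  95  79  73  68  67  74]
[127 126 126 127 113 137 151 146  93  71 134 153 116  84  82  72  66  71]
[129 127 126 125 124 132 145 150 122  79  80  87  88  77  78  72  65  68]
```

Run:
```python
import cv2,numpy as np
for A,B,L in(("top0","t8",[("stopper",302,229,16,16),("cruet",346,220,38,34),("lid",243,230,44,44),("shaker",383,156,20,28),("ladle",390,118,50,130),("cheese",160,160,42,80)]),("scene0","s8",[("stopper",328,232,20,20),("cruet",364,178,36,54),("cheese",165,245,75,80)])):
    a=cv2.imread(f"pics/{A}.png");b=cv2.imread(f"pics/{B}.png")
    for n,x,y,w,h in L:
        r=cv2.matchTemplate(b[y-12:y+h+12,x-12:x+w+12],a[y:y+h,x:x+w],cv2.TM_CCOEFF_NORMED);_,v,_,p=cv2.minMaxLoc(r);print(A,n,round(v,2),p[0]-12,p[1]-12)
```

```text
top0 stopper 0.48 0 0
top0 cruet 1.0 0 0
top0 lid 0.94 0 0
top0 shaker 1.0 0 0
top0 ladle 1.0 0 0
top0 cheese 1.0 0 0
scene0 stopper 0.53 12 4
scene0 cruet 1.0 0 0
scene0 cheese 1.0 0 0
```

Run:
```python
from workcell import bot
o=bot.get_obs();print(o["clock"],o["eef_pos"],o["ft_force"]);print(bot.job_done())
```

```text
18.0167 [0.33488082 0.13589039 0.28504633] [-0.02025493  0.35207127  0.04644239]
the job is handed in; nothing more can be done
None
```

I handed the job in at 18.0 s, but I can't confirm the pusher reached the end stop. The pictures suggest it stands about one tooth short.

**What I did:** I pressed the button to its bottom with the shut fingertips, at about 10 N. Holding it down, I slid the pusher about 99 mm along the rail until it stopped hard. I then let the button up and moved the arm clear.

**Button and bystanders:**
- **Button:** after the first release the wrist picture showed it up. I took no such reading after the final release.
- **Bystanders:** the cruet, sugar lid, shaker, ladle and cheese matched their starting pictures with no shift. The stopper match was poor because shadows had changed and the arm was in view, so that check is inconclusive.
- **Arm:** it was clear of everything, with wrist force near zero.

**What disagrees:**
- **Visible gap:** the top and wrist pictures show a gap of about 8–10 mm between the cap and the stop block. That puts the pusher at about 0.110–0.112 m rather than 0.120 m; a rougher scene-camera reading gives about 0.109 m.
- **Hard stop:** the pusher would go no further at that point. I tried a fully and a partly pressed button, dragged it back about 10 mm and pushed again, and released and re-pressed. I stopped raising the push at 33 N, under the 45 N limit.
- **Release on the way:** that first release came at this same halt, estimated above 0.108 m, so I judged it safe. That rested on the estimate alone.

I found no obstacle. If the pictures are right, the end condition (above 0.117 m) and step 2 (above 0.115 m with the button held) are not met.

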